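# Ring the smallest call bell, then the largest

## Robot

A 6-joint arm with a two-finger parallel gripper is mounted at the origin on a cart in front of the work surface, level with it; the furniture and walls round the work are solid. World frame = base frame: x ahead of the robot, y to its left, z up, the work surface at z = 0. Lengths are in mm, angles in degrees, forces in N, time in s.
With the tool pointing down it reaches from about 300 to 850 mm from the base axis. Payload 4.2 kg.
Tool frame: the origin (TCP) lies on the centre line of the jaws, within the pads' length; the fingertips stand 11 mm ahead of it and the grasp point (between the pads) lies 8 mm behind it; z points along the fingers, y is the line along which they close (so a half turn about z gives the same grasp; the last joint's range is limited). The gripper opens to 91 mm and grips with 3 to 60 N. Pads are 32 mm wide; open, the fingers measure 118 mm over their backs; the gripper's body (76 mm by 178 mm) begins 60 mm behind the grasp point.
Start: joints at [-65.432, 18.312, 89.639, -0, 72.044, -1.146], TCP at [249.489, -518.071, 224.976] pointing down, gripper open.
Joint ranges: [-177.97, 177.97], [-48.28, 115.42], [12.27, 149.76], [-77.06, 257.06], [2.81, 150.46], [-146.56, 146.56]. Speed limits (degrees/s): [147.25, 147.25, 180, 180, 180, 180].

## Interface

Orientations are given as [roll, pitch, yaw] about the fixed x, y, z axes, in that order (R = Rz(yaw) Ry(pitch) Rx(roll)).
In Python, from workcell import env, grab_frame, camera_model, models gives the robot as it stands.
- The arm moves only by the shell command python3 -m crank 'ROWS' [FORCE]. ROWS is text: rows parted by semicolons, each of 7 numbers parted by spaces: the closure, from -1 (fully open) to 1 (shut), so that 0 is half open, then the shift along the tool's x, y, z in mm, then the turn, a rotation vector about the tool's x, y, z in degrees. A call has 1 to 10 rows; each row shifts and turns the commanded pose from where the row before left it, along the tool's axes as they then stand; what a row does not reach is not made up. A row lasts 1/8 s, in which the tool goes at most 62.5 mm and 10.7 degrees, less where a joint would pass 70% of its speed; a pose out of reach is approached as far as the arm can. A call is refused whole if a number of a shift passes 62.5 or a number of a turn 10.7, either way. A call with a gripper value outside its range is refused whole. The fingers move at their own pace and stop on an object; FORCE is the grip in N (left out, the last holds). Time passes only in rows, so rows that do not move let the fingers close. It gives the time, the measured TCP pose, the force, the opening and the grip force at its end, in the units of the state.
- env.state(): the state, without advancing time (a new reading comes with each control period).
- grab_frame(name): name is "side" or "top"; returns the picture (480x640x3 uint8, blue, green, red); there is no depth.
- camera_model(name): a dict with "K" (3x3 intrinsics, pixels), "k1" (the pictures are not rectified: a ray, as slopes to the right and down, at radius r is drawn at 1 + k1 r^2 times it, then the intrinsics apply), "R" (3x3) and "t" (3): a world point X has camera coordinates R X + t. Camera axes: x right, y down, z forward; pixel columns grow to the right and rows downward; lengths in mm; the calibration is good to about 2 mm. A picture is of the moment at which its call begins. camera_model takes no time and is no camera call.
- env.job_done(): hands the job in; it is judged then, once.
Trained networks look in the newest picture that a camera, given by its name, has taken for a name from the list of things; names that differ only in an ending like _2 or _b are one class to them, and where a whole thing is asked for, a point or a joint stands for the part that bears it (a point fixed in the world has none). Each returns a list of dicts, best first, with "p" (0 to 1); they miss things now and then, are a little off and sometimes report something else, mostly with a low value. They report only what shows in the picture. A call takes as long as a camera call. They do not tell look-alikes from the thing itself.
- models.search_frame(name, camera): "point" ([x, y, z] in mm, in world coordinates, good to about 4 mm: the middle of the surface that is visible of it).
The state is a dict: "time_s": time; "qpos": joint angles; "qvel": joint speeds; "effort": joint torques, N m; "ee_pos": TCP position; "ee_rot": TCP orientation; "force": force on the tool from outside, world axes, zero at the start; "torque": the same for the moment, N m; "gripper_width": finger opening in mm; "gripper_force": force on a finger pad.
Only numpy, scipy, OpenCV 4.12 (cv2) and the standard library are available. Lean on these libraries where they do the work, as an engineer would, in place of code of your own. Each camera call takes 0.05 s, during which the arm holds its last target. There are 200 camera calls.

## Task

Three brass desk call bells of different sizes stand on the stall table, each with its own person to call. Call the apprentice and then the engraver: with the fingertips, gently press the plunger of the smallest bell well down so that it rings, let it spring back up, then do the same with the largest bell, and withdraw. Do not touch the middle-sized bell, do not lift, shove or tip any bell, and do not disturb the other things on the table.

Things in the scene. Friction and masses are not known exactly. Their poses are not given: they have to be found in the camera images.
- small_bell: the smallest of three like-shaped desk call bells: round brass dome 54 mm across on a dark foot, standing loose on the table, about 250 g; its crown is 31 mm above the table and the plunger's top 47.5 mm; origin: centre of the underside, z up. The three bells may stand in any order
- small_top (a point): centre of the top face of that bell's plunger: a round steel cap 18 mm across (flat part about 14 mm), 5 mm thick, on the bell's axis, 16.5 mm above the dome's crown at rest; this point goes down with the cap
- small_plunger (a joint): how far that plunger is pressed, m: 0 = up, 0.010 = fully down (the cap then still stands 6.5 mm above the crown). It starts to give at about 1.5 N, stiffens by 0.7 N per mm, meets a hard stop at about 8.5 N, and springs up by itself; it rings from 0.004 (about 4.3 N), so there is no need to reach the stop. A blow of over 35 N is too hard
- middle_bell: the middle-sized one, to be left alone, of three like-shaped desk call bells: round brass dome 76 mm across on a dark foot, standing loose on the table, about 400 g; its crown is 39 mm above the table and the plunger's top 55.5 mm; origin: centre of the underside, z up. The three bells may stand in any order
- middle_top (a point): centre of the top face of that bell's plunger: a round steel cap 18 mm across (flat part about 14 mm), 5 mm thick, on the bell's axis, 16.5 mm above the dome's crown at rest; this point goes down with the cap
- middle_plunger (a joint): how far that plunger is pressed, m: 0 = up, 0.010 = fully down (the cap then still stands 6.5 mm above the crown). It starts to give at about 1.5 N, stiffens by 0.7 N per mm, meets a hard stop at about 8.5 N, and springs up by itself; it rings from 0.004 (about 4.3 N), so there is no need to reach the stop. A blow of over 35 N is too hard
- large_bell: the largest of three like-shaped desk call bells: round brass dome 100 mm across on a dark foot, standing loose on the table, about 600 g; its crown is 48 mm above the table and the plunger's top 64.5 mm; origin: centre of the underside, z up. The three bells may stand in any order
- large_top (a point): centre of the top face of that bell's plunger: a round steel cap 18 mm across (flat part about 14 mm), 5 mm thick, on the bell's axis, 16.5 mm above the dome's crown at rest; this point goes down with the cap
- large_plunger (a joint): how far that plunger is pressed, m: 0 = up, 0.010 = fully down (the cap then still stands 6.5 mm above the crown). It starts to give at about 1.5 N, stiffens by 0.7 N per mm, meets a hard stop at about 8.5 N, and springs up by itself; it rings from 0.004 (about 4.3 N), so there is no need to reach the stop. A blow of over 35 N is too hard
- powder_box: round brass box with a lid, 65 mm across, 42 mm high; stands near the robot's side of the table; origin: centre of its underside; leave alone
- dividers: steel dividers with a brass head, lying flat, 129 mm long, 10 mm high; near the robot's side of the table; origin: centre of the underside; leave alone
- polish_brush: brown wooden brush lying flat, 111x34x16 mm, behind the bells; origin: centre of its underside; leave alone
- punch_cup: brass cup full of steel punches, 57 mm across, 116 mm high over the punches, behind the bells; origin: centre of its underside; leave alone
Not all that is in view belongs to the job. Leave any purple look-alike of the small_bell alone.

How it is judged:
By the outcome, as a careful person would: the job done as asked, in the order asked, and still so for the second after the job is handed in, with the robot touching nothing.
It also fails if it takes over 35 s, if anything falls off the work surface, if the arm or the gripper's body presses on something with over 40 N, if the wrist force passes 120 N, or if a joint passes its speed limit or range.

## Working session

There is one attempt and no reset: what is moved stays moved. The work goes in short steps, Python scripts to look and compute and a shell command to move; the robot and the scene stay as the last step left them, time stands still between calls to the robot, and variables do not carry over. Pictures are saved under pics/ and viewed, at most 10 in all, crops included, and the job is handed in when it is done.

```bash
mkdir -p pics; python3 - <<'E'
from workcell import env, grab_frame, camera_model, models
import cv2
for c in("top","side"):
    cv2.imwrite(f"pics/{c}0.png",grab_frame(c))
    for n in("small_bell","small_top","middle_top","large_top","large_bell"):
        print(c,n,[(round(d["p"],2),[round(v) for v in d["point"]]) for d in models.search_frame(n,c)])
s=env.state();print(s["time_s"],s["ee_pos"],s["ee_rot"],s["gripper_width"],s["force"])
E
```

```text
top small_bell [(0.85, [493, 88, 25]), (0.83, [402, 193, 29]), (0.8, [491, 191, 26]), (0.68, [584, 192, 23]), (0.19, [363, -76, 5])]
top small_top [(0.64, [396, 202, 50]), (0.58, [588, 194, 50])]
top middle_top []
top large_top [(0.47, [570, -204, 63])]
top large_bell [(0.55, [565, -204, 35])]
side small_bell [(0.94, [404, 182, 26]), (0.85, [493, 186, 18]), (0.59, [495, 79, 21]), (0.57, [591, 184, 27]), (0.33, [498, 190, 44])]
side small_top [(0.53, [400, 194, 48]), (0.49, [494, 90, 49]), (0.44, [493, 194, 50])]
side middle_top [(0.71, [375, 72, 31]), (0.46, [594, 14, 56])]
side large_top []
side large_bell [(0.91, [571, -230, 35])]
0.6 [ 249.50756225 -518.06997271  225.0124064 ] [ 1.79991832e+02 -2.51736228e-04  2.57151130e+01] 91.15763840084246 [0.30544289 0.15264357 0.64205166]
```

View pics/top0.png

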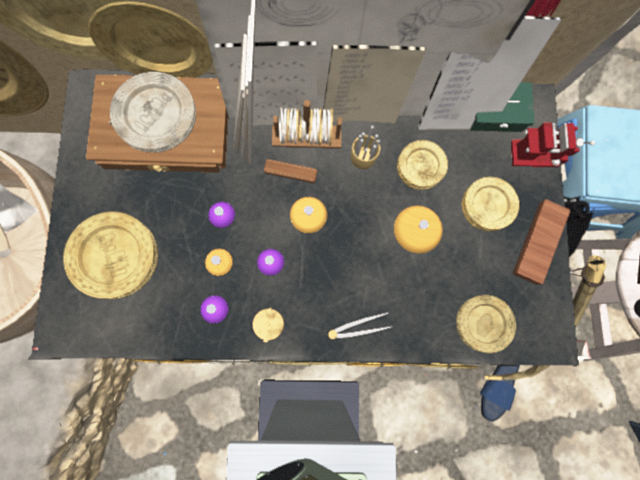

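View pics/side0.png

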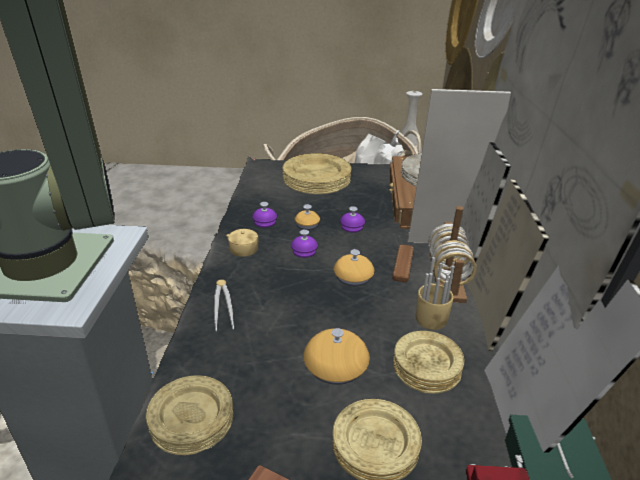

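Top picture: the brass bells are at (218,262) small, (308,215) middle and (418,229) large. The purple look-alikes are at (221,214), (270,262) and (214,309). The side view agrees, with small at (307,218), middle at (354,268) and large at (337,355). The smallest brass bell, amid the three purple ones, is the first target, and the largest brass bell is the second. I'll confirm this in a crop and measure the caps.

```bash
cat >h.py <<'E'
import cv2,numpy as np
from workcell import camera_model
def ray_at(c,px,z):
    m=camera_model(c);K=np.array(m["K"]);R=np.array(m["R"]);t=np.array(m["t"])
    n=cv2.undistortPoints(np.array([[px]],float),K,np.array([m["k1"],0,0,0,0.]))[0,0]  # initial
    d=np.array([(px[0]-K[0,2])/K[0,0],(px[1]-K[1,2])/K[1,1]]);u=d.copy()
    for _ in range(30): u=d/(1+m["k1"]*(u@u))
    o=-R.T@t;v=R.T@np.r_[u,1];return o+v*(z-o[2])/v[2]
def cap(img,c,r=9):
    x,y=c;p=img[y-r:y+r+1,x-r:x+r+1];h=cv2.cvtColor(p,cv2.COLOR_BGR2HSV)
    m=((h[...,1]<70)&(h[...,2]>110)).astype(np.uint8)
    n,l,s,q=cv2.connectedComponentsWithStats(m);i=1+np.argmax(s[1:,4])
    return q[i]+[x-r,y-r],s[i]
E
python3 - <<'E'
from h import *
T=cv2.imread("pics/top0.png");S=cv2.imread("pics/side0.png")
for n,z,a,b in(("small",47.5,(216,261),(308,208)),("middle",55.5,(309,211),(355,253)),("large",64.5,(424,225),(338,335))):
    for c,i,p in(("top",T,a),("side",S,b)):
        q,s=cap(i,p);print(n,c,q.round(1),s[2:],ray_at(c,q,z-(0 if c=="top" else 2)).round(1))
A=cv2.resize(T[195:325,190:450],None,fx=3,fy=3,interpolation=cv2.INTER_CUBIC)
cv2.imwrite("pics/crop1.png",A)
E
```

```text
small top [215.3 259.7] [ 9  9 66] [492.6 193.5  47.5]
small side [306.9 206.1] [ 9  5 34] [493.6 196.7  45.5]
middle top [308.1 209.8] [ 9  9 65] [594.   16.9  55.5]
middle side [354.5 253.7] [10 12 71] [595.6  12.5  53.5]
large top [423.4 224.1] [10  9 71] [ 568.4 -207.7   64.5]
large side [337.1 334.3] [ 12  15 123] [ 570.8 -212.    62.5]
```

View pics/crop1.png

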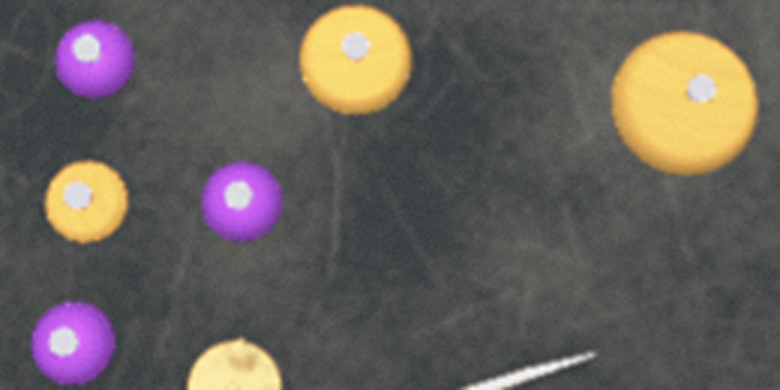

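The crop confirms it: the brass small bell's cap is at crop (77,195), with purple bells above, right and below it. The large brass bell's cap is at crop (702,88). Cap targets are small (493,194.5) and large (569,-208.5). I'm moving towards the small bell now, closing the fingers on the way.

```bash
python3 -m crank '1 20 -20 0 0 0 0;1 38 -38 0 0 0 0;1 38 -38 0 0 0 0;1 38 -38 0 0 0 0;1 38 -38 0 0 0 0;1 38 -38 0 0 0 0;1 38 -38 0 0 0 0;1 38 -38 0 0 0 0;1 38 -38 0 0 0 0;1 38 -38 0 0 0 0' 10
```

```text
time_s: 1.85
ee_pos: [419.0, -33.1, 225.3]
ee_rot: [180.0, -0.1, 25.7]
force: [0.8, 0.1, 0.6]
gripper_width: 0.6
gripper_force: 0.0
```

```bash
python3 -m crank '1 38 -40 0 0 0 0;1 38 -40 0 0 0 0;1 38 -40 0 0 0 0;1 35 -36 20 0 0 0;1 17.6 -18.3 30 0 0 0;1 0 0 40 0 0 0;1 0 0 40 0 0 0;1 0 0 0 0 0 0'
python3 - <<'E'
from h import *
from workcell import grab_frame,env
T=grab_frame("top");S=grab_frame("side")
a=cv2.resize(T[195:325,150:290],(560,520));b=cv2.resize(S[150:280,240:380],(560,520))
cv2.imwrite("pics/c2.png",cv2.resize(np.hstack([a,b]),(800,372)))
s=env.state();print(s["ee_pos"],s["force"])
E
```

```text
time_s: 2.85
ee_pos: [490.9, 193.8, 92.5]
ee_rot: [-180.0, 0.4, 25.7]
force: [-0.2, 0.1, -0.3]
gripper_width: 0.4
gripper_force: 0.0
[493.84259666 194.70111509  95.88903626] [-0.41231467 -0.08286726  0.75871029]
```

View pics/c2.png

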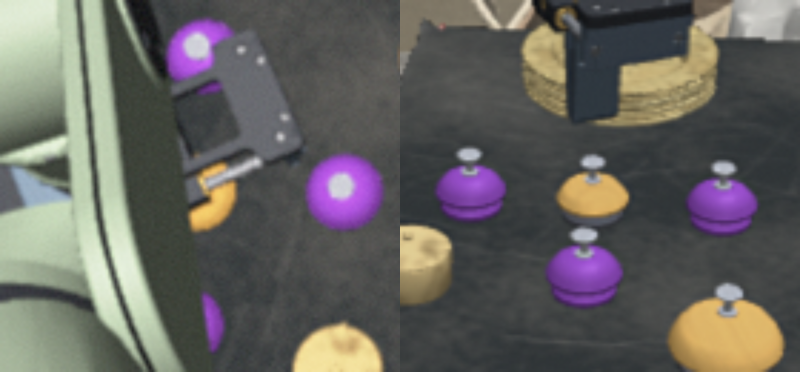

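The fingertips are above the brass cap: side crop, finger centre x≈595 against the cap at 593. Lowering gently.

```bash
python3 -m crank '1 0 0 15 0 0 0;1 0 0 12 0 0 0;1 0 0 4 0 0 0;1 0 0 2 0 0 0;1 0 0 2 0 0 0;1 0 0 2 0 0 0;1 0 0 2 0 0 0;1 0 0 0 0 0 0'
```

```text
time_s: 3.95
ee_pos: [493.3, 194.6, 56.2]
ee_rot: [180.0, -0.0, 25.7]
force: [-0.4, -0.5, 3.1]
gripper_width: 0.5
gripper_force: 1.6
```

```bash
python3 -m crank '1 0 0 2 0 0 0;1 0 0 2 0 0 0;1 0 0 0 0 0 0;1 0 0 0 0 0 0'
```

```text
time_s: 4.45
ee_pos: [493.3, 194.5, 52.3]
ee_rot: [180.0, -0.0, 25.7]
force: [-0.9, -0.8, 6.8]
gripper_width: 0.2
gripper_force: 3.0
```

```bash
python3 -m crank '1 0 0 -3 0 0 0;1 0 0 -5 0 0 0;1 0 0 -10 0 0 0;1 0 0 -40 0 0 0;1 0 0 -55 0 0 0;1 0 0 0 0 0 0' && python3 - <<'E'
from h import *
from workcell import grab_frame,env
S=grab_frame("side");q,s=cap(S,(308,208));print(q,ray_at("side",q,45.5));print(env.state()["ee_pos"],env.state()["force"])
E
python3 -m crank '1 -6.7 25.9 0 0 0 0;1 -14 50 0 0 0 0;1 -14 50 0 0 0 0;1 -14 50 0 0 0 0;1 -14 50 0 0 0 0;1 -14 50 0 0 0 0;1 -14 50 0 0 0 0;1 -10 45 0 0 0 0;1 -6 25 0 0 0 0;1 0 0 0 0 0 0'
```

```text
time_s: 5.2
ee_pos: [495.6, 195.5, 169.5]
ee_rot: [179.9, -0.6, 25.7]
force: [-0.7, 0.0, 0.3]
gripper_width: 0.7
gripper_force: 0.0
[306.94117647 206.11764706] [493.5572231 196.7308776  45.5      ]
[493.96012952 194.79346115 166.97807705] [ 1.1255616   0.57981143 -0.73765861]
time_s: 6.5
ee_pos: [568.2, -209.3, 163.7]
ee_rot: [-179.9, 0.1, 25.6]
force: [0.5, -0.1, -0.2]
gripper_width: 0.5
gripper_force: 0.0
```

The small bell has sprung back and did not move. Lowering over the large bell.

```bash
python3 -m crank '1 0 0 30 0 0 0;1 0 0 30 0 0 0;1 0 0 12 0 0 0;1 0 0 0 0 0 0'
python3 - <<'E'
from h import *
from workcell import grab_frame,env
S=grab_frame("side")
cv2.imwrite("pics/c3.png",cv2.resize(S[230:400,240:440],None,fx=3,fy=3))
print(env.state()["ee_pos"])
E
```

```text
time_s: 7.0
ee_pos: [568.3, -207.3, 92.4]
ee_rot: [-179.9, 0.1, 25.8]
force: [0.4, -0.1, -0.0]
gripper_width: 0.4
gripper_force: 0.0
[ 569.00687319 -207.83162997   93.42098049]
```

View pics/c3.png

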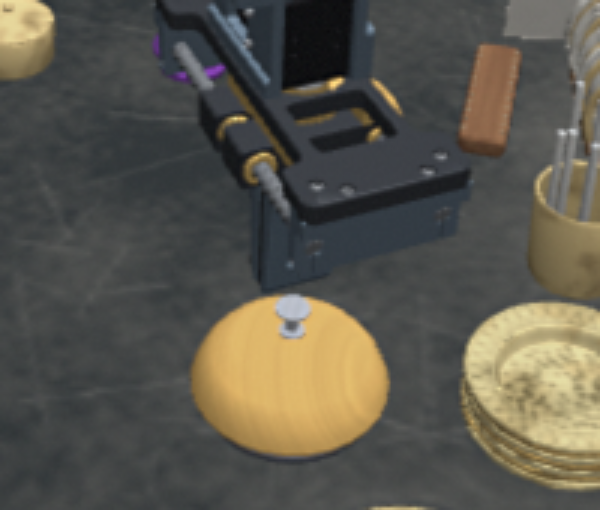

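The fingers (crop x 260–330) are centred over the large bell's cap at crop (293,308).

```bash
python3 -m crank '1 0 0 10 0 0 0;1 0 0 4 0 0 0;1 0 0 2 0 0 0;1 0 0 2 0 0 0;1 0 0 2 0 0 0;1 0 0 2 0 0 0;1 0 0 0 0 0 0'
```

```text
time_s: 7.92
ee_pos: [568.8, -208.6, 71.3]
ee_rot: [180.0, -0.0, 25.7]
force: [-1.4, 0.3, 4.2]
gripper_width: 0.5
gripper_force: 2.3
```

```bash
python3 -m crank '1 0 0 1.5 0 0 0;1 0 0 1 0 0 0;1 0 0 0 0 0 0;1 0 0 0 0 0 0'
```

```text
time_s: 8.43
ee_pos: [568.8, -208.6, 69.0]
ee_rot: [180.0, -0.0, 25.7]
force: [-1.5, 0.5, 6.3]
gripper_width: 0.3
gripper_force: 3.1
```

Pressed about 6.5 mm at 6.3 N. Withdrawing upward, then checking.

```bash
python3 -m crank '1 0 0 -3 0 0 0;1 0 0 -5 0 0 0;1 0 0 -10 0 0 0;1 0 0 -40 0 0 0;1 0 0 -55 0 0 0;1 0 0 -40 0 0 0;1 0 0 0 0 0 0;1 0 0 0 0 0 0' && python3 - <<'E'
from h import *
from workcell import grab_frame,env
S=grab_frame("side")
for n,p in(("small",(308,208)),("middle",(355,253)),("large",(338,335))): print(n,cap(S,p)[0].round(1))
cv2.imwrite("pics/s4.png",S);print(env.state()["ee_pos"],env.state()["time_s"])
E
```

```text
time_s: 9.43
ee_pos: [568.1, -208.3, 220.7]
ee_rot: [-179.9, 0.1, 25.7]
force: [-0.4, 0.6, -0.7]
gripper_width: 0.5
gripper_force: 0.0
small [307.  206.2]
middle [354.5 253.7]
large [337.1 334.3]
[ 567.86903026 -208.17680523  219.95850614] 9.475
```

View pics/s4.png

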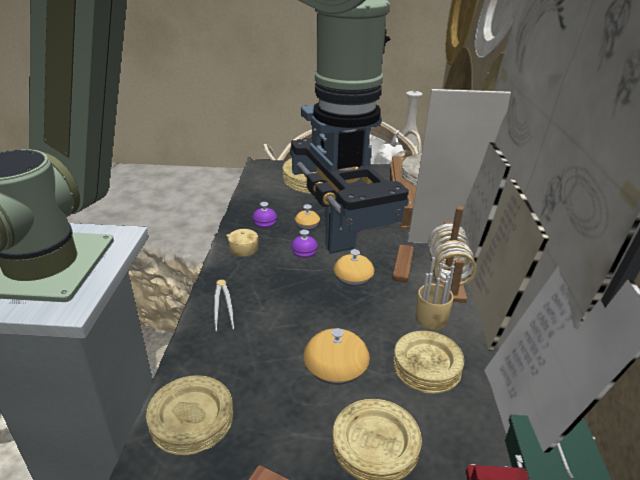

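All three caps are at their original pixels, (307,206), (354,254) and (337,334), nothing else has shifted, and the arm is clear. Handing in.

```bash
python3 -c "
from workcell import env
print(env.job_done())"
```

```text
the job is handed in; nothing more can be done
None
```

I pressed the smallest brass bell's plunger and then the largest's, each about 6 mm down at 6–7 N (past the 4 mm ringing point); both sprang back, no bell moved, and I handed the job in at about 9.5 s with the arm clear.

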